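Grade mixed valve balls over a bar screen

ROBOT

A 6-joint arm with a two-finger parallel gripper is mounted at the origin on the work surface. World frame = base frame: x ahead of the robot, y to its left, z up, the work surface at z = 0. Lengths are in m, angles in rad, forces in N, time in s.
With the tool pointing down it reaches from about 0.275 to 0.85 m from the base axis. Payload 19 kg.
Tool frame: the origin (TCP) lies midway between the tips of the shut fingers; the grasp point (between the pads) lies 19 mm behind it (grasp_offset is the distance from the TCP to the grasp point, in m); z points along the fingers, y is the direction in which the jaws open and shut (so a half turn about z gives the same grasp; the last joint's range is limited). The gripper opens to 85 mm and grips with 20 to 120 N. Pads are 22 mm wide; open, the fingers measure 114 mm over their backs; the gripper's body (76 mm by 85 mm) begins 54 mm behind the grasp point. The pads swing forward as they close: fully open they stand 13 mm farther back than shut.
Start: joints at [-1.255, 0.15, 1.437, -0, 1.554, -0.134], TCP at [0.25, -0.518, 0.231] pointing down, gripper open.
Joint ranges: [-2.8, 2.8], [-0.68, 2.1], [0.12, 2.68], [-1.39, 4.53], [0.16, 2.79], [-2.81, 2.81]. Speed limits (rad/s): [1.89, 1.89, 2.22, 3.01, 3.01, 3.01].

INTERFACE

Orientations are given as a 3x3 rotation matrix whose columns are the frame's x, y, z axes.
In Python, from rig import get_state, read_camera, hand_in, grasp_offset gives the robot as it stands. The module is installed in compiled form; this text tells all that it offers.
- The arm moves only by the tool send_rows, never from a script. Its argument "motion" is a list of rows, each an object with "angular": the turn, a rotation vector about the world's x, y, z in degrees, a list of three; "xyz": the shift along the world's x, y, z in cm, a list of three; "hand": the finger opening in cm, from 0 to 8.54. In form: [{"angular": [ax, ay, az], "xyz": [x, y, z], "hand": hand}, ...]. A call has 1 to 10 rows; each row is the pose to reach, as a shift and turn from the pose commanded when the call began; what a row does not reach only later rows make up. A row lasts 1/12 s, in which the tool goes at most 41.7 mm and 7.16 degrees, less where a joint would pass 70% of its speed; a pose out of reach is approached as far as the arm can. A call with a gripper value outside its range is refused whole. The fingers move at their own pace and stop on an object; "force" is the grip in N (left out, the last holds). Time passes only in rows, so rows that repeat a pose let the fingers close. It gives the time, the measured TCP pose, the force and the opening at its end, in the units of the state.
- get_state(): the state, without advancing time (a new reading comes with each control period).
- read_camera(name): name is "scene" or "top"; returns a dict with "frame" (420x560x3 uint8, red, green, blue), "fx", "fy", "cx", "cy" (pixels), "world_from_camera" (4x4, takes a point from camera to world coordinates). Camera axes: x right, y down, z forward; pixel columns grow to the right and rows downward; lengths in m; the calibration is good to about 2 mm. A picture is of the moment at which its call begins. There is no depth.
- hand_in(): hands the job in, once; it reports no verdict.
The state is a dict: "t": time; "joints": joint angles; "dq": joint speeds; "tau": joint torques, N m; "eef_pos": TCP position; "tcp_rot": TCP orientation; "wrist_force": force on the tool from outside, world axes, zero at the start; "torque": the same for the moment, N m; "grip_width": finger opening in m.
Only numpy, scipy, OpenCV 4.12 (cv2) and the standard library are available. Lean on these libraries where they do the work, as an engineer would, in place of code of your own. Each camera call takes 0.05 s, during which the arm holds its last target. There are 200 camera calls.

TASK

Take the black tub of mixed steel valve balls by its wooden bar, carry it without spilling to the ledge at the high end of the plywood grader, set it down squarely between the guides with its mouth towards the slope, and let go. Then take it by the ball knob at its tail, not by the bar, and tip it so that all the balls run down the slope and sort themselves, the small ones into the side tray and the large ones into the end tray. Finally set the empty tub back level on the ledge as it stood, let go of it, and leave the other things on the bench where they are.

Things in the scene. Friction and masses are not known exactly. Their poses are not given: they have to be found in the camera images.
- grader: shop-made plywood ball grader, fixed, 100 mm wide; origin on the bench under the middle of its high ledge, x level along the run (downhill), z up. In order along x: flat ledge (x -70 to 58 mm), apron and bar screen falling 18 deg (58 to 242 mm), end tray (to 332 mm); the side tray reaches y +114 mm. Nothing stands behind the ledge
- ledge (a point): middle of the ledge's top, 150 mm above the bench; axes as the grader's. Guide walls on both sides (x -45 to 58 mm, inner faces y +-46 mm, 30 mm above the ledge). The tub stands here with its origin on this point, mouth to +x; the mouth then overhangs the ledge's low edge (x 58 mm) by 7 mm
- screen (a point): top middle of the round bars: 8 mm bars along the slope with 20 mm gaps from x 98 to 242 mm of the grader, after an apron that starts 6 mm below the ledge; 34 mm rails on both sides. Small balls fall through and run out to the grader's +y side, large ones roll over it into the end tray
- side_tray (a point): middle of the floor of the side tray (x 98 to 240, y 46 to 110 mm in the grader's frame, floor 12 mm above the bench, walls 50 mm), where small balls must end
- end_tray (a point): on the floor of the end tray, middle of its near edge, right below the end of the screen (the tray spans x 244 to 328, y -46 to 46 mm in the grader's frame, floor 12 mm above the bench, walls 90 mm), where large balls must end
- tub: loose black tub, 130 (x) x 80 (y) x 45 mm, 0.36 kg empty, 0.67 kg full (empty mass varies by a quarter); walls at both sides and the tail (-x), open mouth at +x. Origin at the middle of its underside, x to the mouth, z up. Starts on the bench left or right of the grader, mouth roughly away from the robot
- mouth (a point): middle of the tub's mouth, on the floor's edge, 65 mm ahead of the tub's origin, 14 mm above its underside: the inside floor ramps up 10 mm over the last 40 mm (14 deg), which keeps the balls in while the tub is about level; they all run out when it is tipped mouth down by some 40 to 45 deg
- bar (a point): middle of the wooden carrying bar that bridges the tub (rigid): 14 mm (along tub x) x 88 mm (along tub y) x 14 mm high, its middle 90 mm above the tub's underside and 8 mm behind its origin, about above the centre of mass; free beneath it down to the balls
- knob (a point): centre of the ball knob at the tub's tail, 22 mm diameter, 36 mm above the tub's underside, 88 mm behind its origin, on an 8 mm stem. Pinched along tub y it lets the tub turn about that line while the fingers stay upright; raised in an arc about the ledge's low edge it tips the tub over that edge
- small0_center (a point): small steel ball, 15 mm diameter, 14 g; its centre; starts in the tub, mixed with the others
- small1_center (a point): small steel ball, 15 mm diameter, 14 g; its centre; starts in the tub, mixed with the others
- small2_center (a point): small steel ball, 15 mm diameter, 14 g; its centre; starts in the tub, mixed with the others
- large0_center (a point): large steel ball, 28 mm diameter, 90 g; its centre; starts in the tub, mixed with the others
- large1_center (a point): large steel ball, 28 mm diameter, 90 g; its centre; starts in the tub, mixed with the others
- large2_center (a point): large steel ball, 28 mm diameter, 90 g; its centre; starts in the tub, mixed with the others
- bin: bystander, leave alone: loose blue open bin 150 x 100 x 70 mm, on the other side from the tub; origin at its underside
- spray: bystander, leave alone: spray can, 54 mm diameter, 170 mm tall, upright; origin at its underside
- jar: bystander, leave alone: white jar, 80 mm diameter, 90 mm tall, upright; origin at its underside
- screwdriver: bystander, leave alone: screwdriver lying flat; origin at its underside
- wrench: bystander, leave alone: wrench lying flat; origin at its underside
- mallet: bystander, leave alone: hammer lying flat; origin at its underside
- gauge: bystander, leave alone: pressure gauge lying face up, 72 mm diameter, 30 mm tall; origin at its underside
- tub_bar: the tub's bar handle as a whole: the wooden bar and its two steel side straps, fixed to the tub; origin 8 mm behind the tub's origin, at its underside; axes as the tub's

How it is judged:
On the way, in this order (a step that is already met when the one before it is completed fails the run):
1. the tub stands level on the ledge between the guides, mouth to the slope, let go, with all six balls still in it (x of tub in the frame of ledge between -0.025 and 0.025 m and y of tub in the frame of ledge between -0.013 and 0.013 m and z of tub in the frame of ledge between -0.006 and 0.008 m and angle between tub's own z axis and vertical below 0.08 rad and angle between the x axis of tub and the x axis of grader, either way round below 0.25 rad and contact force between the fingers and tub below 0.1 N and distance between each of small0_center, small1_center, small2_center, large0_center, large1_center, large2_center and tub below 0.072 m), for 0.2 s.
2. the tub is tipped mouth down at the ledge by more than 0.35 rad, held by its knob end (angle between tub's own z axis and vertical above 0.35 rad and horizontal distance between tub and ledge below 0.1 m and z of knob in the frame of ledge above 0.07 m), for 0.1 s.
At the end, for the whole second after the job is handed in: All three 15 mm balls lie in the side tray and all three 28 mm balls in the end tray; the tub stands level (within 0.08 rad) on the ledge, mouth to the slope, its origin within 25 mm along and 13 mm across of the ledge's middle, released (x of small0_center in the frame of grader between 0.096 and 0.242 m and y of small0_center in the frame of grader between 0.046 and 0.112 m and z of small0_center in the frame of grader between 0 and 0.04 m and x of small1_center in the frame of grader between 0.096 and 0.242 m and y of small1_center in the frame of grader between 0.046 and 0.112 m and z of small1_center in the frame of grader between 0 and 0.04 m and x of small2_center in the frame of grader between 0.096 and 0.242 m and y of small2_center in the frame of grader between 0.046 and 0.112 m and z of small2_center in the frame of grader between 0 and 0.04 m and x of large0_center in the frame of grader between 0.242 and 0.33 m and y of large0_center in the frame of grader between -0.048 and 0.048 m and z of large0_center in the frame of grader between 0 and 0.06 m and x of large1_center in the frame of grader between 0.242 and 0.33 m and y of large1_center in the frame of grader between -0.048 and 0.048 m and z of large1_center in the frame of grader between 0 and 0.06 m and x of large2_center in the frame of grader between 0.242 and 0.33 m and y of large2_center in the frame of grader between -0.048 and 0.048 m and z of large2_center in the frame of grader between 0 and 0.06 m and x of tub in the frame of ledge between -0.025 and 0.025 m and y of tub in the frame of ledge between -0.013 and 0.013 m and z of tub in the frame of ledge between -0.006 and 0.008 m and angle between tub's own z axis and vertical below 0.08 rad and angle between the x axis of tub and the x axis of grader, either way round below 0.25 rad and contact force between the fingers and tub below 0.1 N); the robot touches nothing.
It fails at once if the fingers hold the tub's bar while it is tipped (contact force between the fingers and tub_bar above 0.5 N and angle between tub's own z axis and vertical above 0.35 rad).
It fails at once if a bystander is moved more than 40 mm (distance of any of bin, spray, jar, screwdriver, wrench, mallet, gauge from where it was at the start of the episode above 0.04 m).
It also fails if it takes over 64 s, if anything falls off the work surface, if the arm or the gripper's body presses on something with over 40 N, if the wrist force passes 120 N, or if a joint passes its speed limit or range.

## Working session

There is one attempt and no reset: what is moved stays moved. The work goes in short steps, Python scripts to look and compute and a tool call to move; the robot and the scene stay as the last step left them, time stands still between calls to the robot, and variables do not carry over. Pictures are saved under pics/ and viewed, about 8 in all and at most 12, crops included, and the job is handed in when it is done.

Besides the shell and the picture viewer there is one more tool, called after "Call:" as name(argument=value, ...), one argument or row to a line, values as JSON. send_rows: Moves the arm, as the interface text tells. Its arguments: {"type":"object","properties":{"motion":{"type":"array","items":{"type":"object","properties":{"angular":{"type":"array","items":{"type":"number"}},"xyz":{"type":"array","items":{"type":"number"}},"hand":{"type":"number"}}}},"force":{"type":"number"}},"required":["motion"]}

```bash
mkdir -p pics; cat > h.py <<'E'
import numpy as np, cv2
from rig import get_state, read_camera, hand_in, grasp_offset
def snap(cam,name=None):
    c=read_camera(cam)
    if name: cv2.imwrite(f'pics/{name}.png',c['frame'][:,:,::-1])
    return c
def ray(c,u,v,z):
    T=np.array(c['world_from_camera']);d=T[:3,:3]@[(u-c['cx'])/c['fx'],(v-c['cy'])/c['fy'],1];o=T[:3,3]
    return o+d*(z-o[2])/d[2]
def proj(c,p):
    T=np.linalg.inv(c['world_from_camera']);q=T[:3,:3]@np.array(p)+T[:3,3]
    return np.array([c['fx']*q[0]/q[2]+c['cx'],c['fy']*q[1]/q[2]+c['cy']])
E
python3 - <<'E'
from h import *
import pickle
d={}
for n in('top','scene'):
    d[n]=snap(n,n+'0'); print(n,np.round(d[n]['world_from_camera'],3).tolist(),d[n]['fx'])
pickle.dump(d,open('c0.pkl','wb'))
s=get_state();print(s['t'],s['eef_pos'],np.round(s['tcp_rot'],3),s['grip_width'],grasp_offset)
E
```

```text
top [[0.018, -0.998, 0.062, 0.494], [-1.0, -0.018, -0.005, 0.002], [0.006, -0.062, -0.998, 1.25], [0.0, 0.0, 0.0, 1.0]] 417.3608817843143
scene [[-0.241, 0.846, -0.476, 1.366], [0.97, 0.207, -0.125, 0.218], [-0.007, -0.492, -0.87, 1.513], [0.0, 0.0, 0.0, 1.0]] 489.96754386106727
0.1 [ 0.24990651 -0.51763094  0.23076935] [[ 0.901  0.435 -0.   ]
 [ 0.435 -0.901  0.001]
 [ 0.    -0.001 -1.   ]] 0.08561850873808863 0.0187
```

View pics/top0.png

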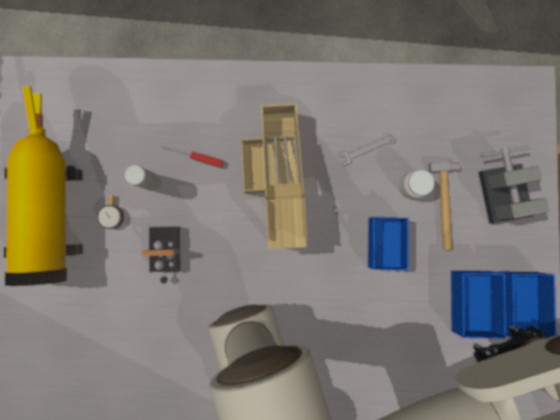

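View pics/scene0.png

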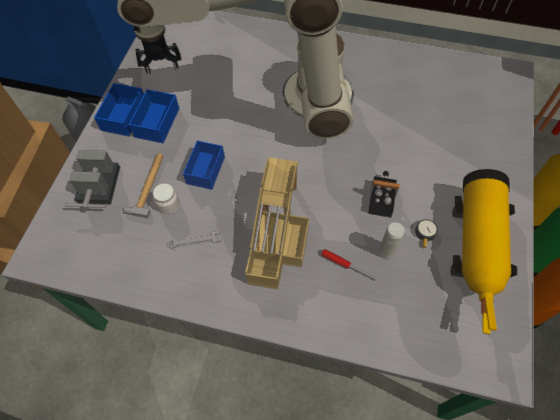

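The top view (up = +x, left = +y) shows the tub at (163,250), with the bar at (158,253) and the knob at (163,280). The ledge is around (286,220), the side tray at (254,165) and the end tray at (280,120). The scene view agrees. Next I zoom in on both for edge pixels.

```bash
python3 - <<'E'
import pickle,cv2,numpy as np
d=pickle.load(open('c0.pkl','rb'))
t=d['top']['frame'][:,:,::-1]
a=cv2.resize(t[95:255,235:315],None,fx=3.7,fy=3.7,interpolation=cv2.INTER_CUBIC)
b=cv2.resize(t[220:290,130:190],None,fx=6,fy=6,interpolation=cv2.INTER_CUBIC)
o=np.zeros((592,700,3),np.uint8);o[:a.shape[0],:a.shape[1]]=a;o[:b.shape[0],310:310+b.shape[1]]=b
cv2.imwrite('pics/z.png',o)
E
```

```text
(no output)
```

View pics/z.png

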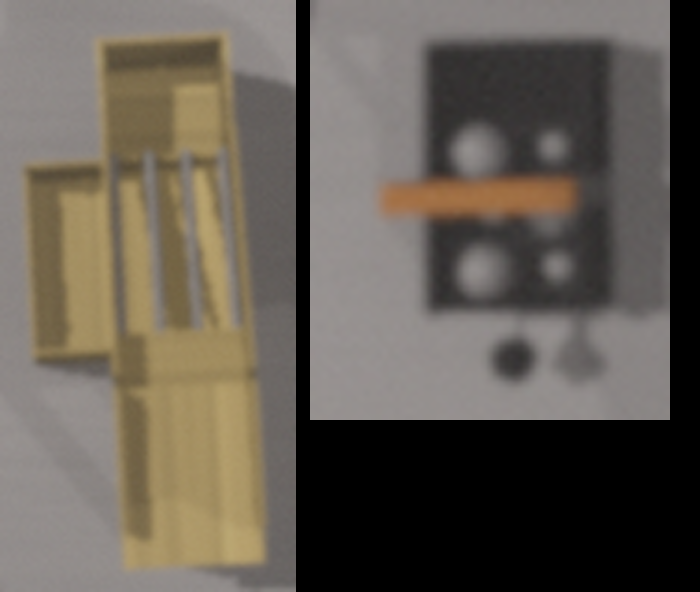

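The crop (3.7x / 6x) shows the ledge tail corners at (125,568) and (265,564), and the end tray far corners at (98,38) and (228,35). The bar spans (380,200) to (578,193) and the knob is at (513,360). All six balls are visible in the tub.

```bash
python3 - <<'E'
import pickle
from h import *
d=pickle.load(open('c0.pkl','rb'));c=d['top'];s=d['scene']
A=lambda x,y,z:ray(c,235+(x+.5)/3.7-.5,95+(y+.5)/3.7-.5,z)
B=lambda x,y,z:ray(c,130+(x-310+.5)/6-.5,220+(y+.5)/6-.5,z)
tail=(A(125,568,.15)+A(265,564,.15))/2; far=(A(98,38,.102)+A(228,35,.102))/2
w=A(125,568,.15)-A(265,564,.15)
print('tail',tail,'far',far,np.linalg.norm(far[:2]-tail[:2]),'width',np.linalg.norm(w))
g=far-tail;yaw=np.arctan2(g[1],g[0]);print('yaw',np.degrees(yaw),'ywid',np.degrees(np.arctan2(w[1],w[0]))-90)
e=np.array([np.cos(yaw),np.sin(yaw)]);print('ledge',tail[:2]+.07*e, far[:2]-.332*e)
print('side tray corners',[A(*p,.062)[:2] for p in((24,166),(34,360))])
print('tub corners',[np.round(B(*p,.045)[:2],4) for p in((427,42),(612,42),(612,310),(427,310))])
l,r=B(380,200,.092),B(578,194,.092);print('bar',(l+r)/2,np.linalg.norm(l-r),'yaw',np.degrees(np.arctan2(*(l-r)[1::-1]))-0,'knob',B(513,360,.036))
# refine: bar mask centroid + knob in both views
for n,cc in d.items():
    f=cc['frame'];hsv=cv2.cvtColor(f,cv2.COLOR_RGB2HSV)
    m=cv2.inRange(hsv,(5,110,60),(16,255,255)); roi=np.zeros_like(m)
    if n=='top': roi[240:270,135:190]=1
    else: roi[170:200,360:410]=1
    ys,xs=np.nonzero(m*roi); u,v=xs.mean(),ys.mean(); print(n,len(xs),u,v,ray(cc,u,v,.095), np.degrees(np.arctan2(*np.linalg.svd(np.c_[xs-u,ys-v],full_matrices=False)[2][0][::-1])))
E
```

```text
tail [ 0.45260252 -0.03041514  0.15      ] far [ 0.84892979 -0.00114715  0.102     ] 0.3974065004234986 width 0.09933823941261008
yaw 4.223514560731674 ywid 2.6292407515801415
ledge [ 0.52241242 -0.02525982] [ 0.51783139 -0.02559812]
side tray corners [array([0.75674217, 0.10505538]), array([0.60542593, 0.0938367 ])]
tub corners [array([0.502 , 0.3653]), array([0.5035, 0.2767]), array([0.376 , 0.2726]), array([0.3745, 0.3606])]
bar [0.43101619 0.32466963 0.092     ] 0.09074360393674745 yaw 92.7269494254128 knob [0.35053762 0.32126008 0.036     ]
top 163 158.16564417177915 252.31901840490798 [0.43146454 0.32271746 0.095     ] 178.55446828709975
scene 152 385.42105263157896 183.76973684210526 [0.43547382 0.32647219 0.095     ] 9.609714380375186
```

Call:
send_rows(
  motion=[
    {"angular": [0,0,7],"xyz": [0.8,3.7,0],"hand": 8.0},
    {"angular": [0,0,14],"xyz": [1.6,7.4,0],"hand": 8.0},
    {"angular": [0,0,21],"xyz": [2.4,11.1,0],"hand": 8.0},
    {"angular": [0,0,28],"xyz": [3.2,14.8,0],"hand": 8.0},
    {"angular": [0,0,35],"xyz": [4,18.5,0],"hand": 8.0},
    {"angular": [0,0,42],"xyz": [4.8,22.2,0],"hand": 8.0},
    {"angular": [0,0,49],"xyz": [5.6,25.9,0],"hand": 8.0},
    {"angular": [0,0,56],"xyz": [6.4,29.6,0],"hand": 8.0},
    {"angular": [0,0,63],"xyz": [7.2,33.3,0],"hand": 8.0},
    {"angular": [0,0,66.8],"xyz": [8,37,0],"hand": 8.0},
  ],
)

```text
t: 0.93
eef_pos: [0.3297, -0.146, 0.2312]
tcp_rot: [[-0.051, 0.999, 0.0], [0.999, 0.051, -0.0], [-0.0, 0.0, -1.0]]
wrist_force: [1.1, 0.5, 0.4]
grip_width: 0.0797
```

Call:
send_rows(
  motion=[
    {"angular": [0,0,0],"xyz": [0.8,3.7,0],"hand": 5.0},
    {"angular": [0,0,0],"xyz": [1.6,7.4,0],"hand": 5.0},
    {"angular": [0,0,0],"xyz": [2.4,11.1,0],"hand": 5.0},
    {"angular": [0,0,0],"xyz": [3.2,14.8,0],"hand": 5.0},
    {"angular": [0,0,0],"xyz": [4,18.5,0],"hand": 5.0},
    {"angular": [0,0,0],"xyz": [4.8,22.2,0],"hand": 5.0},
    {"angular": [0,0,0],"xyz": [5.6,25.9,0],"hand": 5.0},
    {"angular": [0,0,0],"xyz": [6.4,29.6,0],"hand": 5.0},
    {"angular": [0,0,0],"xyz": [7.2,33.3,0],"hand": 5.0},
    {"angular": [0,0,0],"xyz": [8,37,0],"hand": 5.0},
  ],
)

```text
t: 1.77
eef_pos: [0.4097, 0.2244, 0.2311]
tcp_rot: [[-0.045, 0.999, -0.0], [0.999, 0.045, -0.0], [-0.0, -0.0, -1.0]]
wrist_force: [1.5, -1.1, 0.2]
grip_width: 0.05
```

Call:
send_rows(
  motion=[
    {"angular": [0,0,0],"xyz": [1.1,3.5,-2],"hand": 5.0},
    {"angular": [0,0,0],"xyz": [2.2,7,-4],"hand": 5.0},
    {"angular": [0,0,0],"xyz": [2.2,10,-6],"hand": 5.0},
    {"angular": [0,0,0],"xyz": [2.2,10,-8],"hand": 5.0},
    {"angular": [0,0,0],"xyz": [2.2,10,-8],"hand": 5.0},
  ],
)

```text
t: 2.18
eef_pos: [0.4301, 0.3226, 0.1469]
tcp_rot: [[-0.047, 0.999, -0.006], [0.999, 0.047, -0.003], [-0.003, -0.006, -1.0]]
wrist_force: [-0.7, -0.6, -1.1]
grip_width: 0.0499
```

```bash
python3 - <<'E'
from h import *
c=snap('top');s=snap('scene');st=get_state();print(st['eef_pos'],st['grip_width'],st['t'])
a=cv2.resize(c['frame'][200:300,110:210],None,fx=4,fy=4)[:,:,::-1];b=cv2.resize(s['frame'][130:230,340:440],None,fx=4,fy=4)[:,:,::-1]
cv2.imwrite('pics/p1.png',np.hstack([a,b]))
for n,cc in(('t',c),('s',s)): print(n,proj(cc,st['eef_pos']),proj(cc,[.432,.324,.09]))
E
```

```text
[0.43167465 0.32183652 0.15121807] 0.050184974646963094 2.2833
t [152.48252691 253.3042187 ] [158.21452239 252.02665939]
s [387.09934072 173.55617209] [384.59460774 183.55398642]
```

View pics/p1.png

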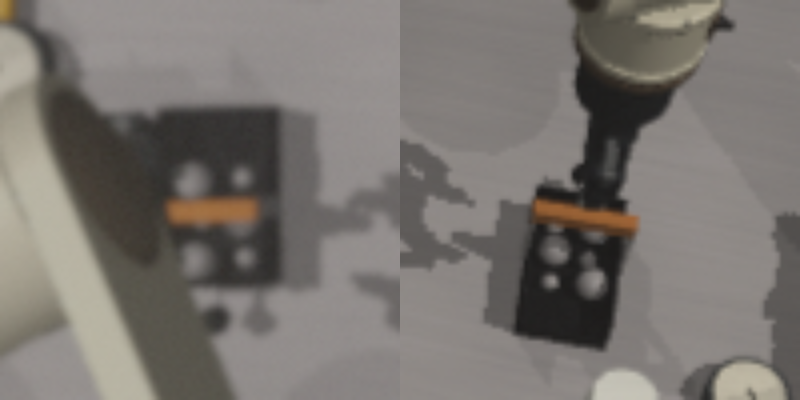

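The fingers are centred over the bar: its middle is at (213,210) in the left panel, and the fingers sit behind it in the right one. I descend and grip.

Call:
send_rows(
  motion=[
    {"angular": [0,0,0],"xyz": [0.1,0.2,-2.5],"hand": 5.0},
    {"angular": [0,0,0],"xyz": [0.1,0.2,-5],"hand": 5.0},
    {"angular": [0,0,0],"xyz": [0.1,0.2,-7.2],"hand": 5.0},
    {"angular": [0,0,0],"xyz": [0.1,0.2,-8],"hand": 5.0},
    {"angular": [0,0,0],"xyz": [0.1,0.2,-8],"hand": 3},
    {"angular": [0,0,0],"xyz": [0.1,0.2,-8],"hand": 2},
    {"angular": [0,0,0],"xyz": [0.1,0.2,-8],"hand": 1},
    {"angular": [0,0,0],"xyz": [0.1,0.2,-8],"hand": 1},
    {"angular": [0,0,0],"xyz": [0.1,0.2,-8],"hand": 0.8},
    {"angular": [0,0,0],"xyz": [0.1,0.2,-8],"hand": 0.8},
  ],
  force=60,
)

```text
t: 3.12
eef_pos: [0.4338, 0.3244, 0.0735]
tcp_rot: [[-0.045, 0.999, 0.002], [0.999, 0.045, 0.001], [0.001, 0.002, -1.0]]
wrist_force: [-2.1, -3.3, 7.4]
grip_width: 0.0128
```

Call:
send_rows(
  motion=[
    {"xyz": [0,0,0.2],"angular": [0,0,0],"hand": 0.8},
    {"xyz": [0,0,0.6],"angular": [0,0,0],"hand": 0.8},
    {"xyz": [0,0,1.2],"angular": [0,0,0],"hand": 0.8},
    {"xyz": [0,0,2],"angular": [0,0,0],"hand": 0.8},
    {"xyz": [0,0,3],"angular": [0,0,0],"hand": 0.8},
    {"xyz": [0,0,4],"angular": [0,0,0],"hand": 0.8},
    {"xyz": [0,0,5],"angular": [0,0,0],"hand": 0.8},
    {"xyz": [0,0,5.7],"angular": [0,0,0],"hand": 0.8},
    {"xyz": [0,0,6],"angular": [0,0,0],"hand": 0.8},
    {"xyz": [0,0,6],"angular": [0,0,0],"hand": 0.8},
  ],
)

```text
t: 3.95
eef_pos: [0.4333, 0.3244, 0.1322]
tcp_rot: [[-0.045, 0.999, 0.001], [0.999, 0.045, 0.001], [0.001, 0.001, -1.0]]
wrist_force: [0.7, 0.4, -5.6]
grip_width: 0.0126
```

Call:
send_rows(
  motion=[
    {"xyz": [0,0,0.4],"angular": [0,0,0],"hand": 0.8},
    {"xyz": [0,0,1.2],"angular": [0,0,0],"hand": 0.8},
    {"xyz": [0,0,2.6],"angular": [0,0,0],"hand": 0.8},
    {"xyz": [0,0,4.4],"angular": [0,0,0],"hand": 0.8},
    {"xyz": [0,-0.3,6.4],"angular": [0,0,0],"hand": 0.8},
    {"xyz": [0,-1,8.4],"angular": [0,0,0],"hand": 0.8},
    {"xyz": [0.2,-2,10.4],"angular": [0,0,0.3],"hand": 0.8},
    {"xyz": [0.5,-3.4,12.2],"angular": [0,0,0.6],"hand": 0.8},
    {"xyz": [0.9,-5,13.5],"angular": [0,0,0.9],"hand": 0.8},
    {"xyz": [1.3,-6.8,14.2],"angular": [0,0,1.2],"hand": 0.8},
  ],
)

```text
t: 4.78
eef_pos: [0.4462, 0.2559, 0.2754]
tcp_rot: [[-0.067, 0.998, 0.002], [0.998, 0.067, 0.001], [0.001, 0.002, -1.0]]
wrist_force: [0.5, -1.3, -6.5]
grip_width: 0.0131
```

Call:
send_rows(
  motion=[
    {"xyz": [0.4,-1.8,0.2],"angular": [0,0,0.2],"hand": 0.8},
    {"xyz": [0.8,-3.6,0.2],"angular": [0,0,0.4],"hand": 0.8},
    {"xyz": [1.2,-5.4,0.2],"angular": [0,0,0.4],"hand": 0.8},
    {"xyz": [1.6,-7.2,0.2],"angular": [0,0,0.4],"hand": 0.8},
    {"xyz": [2,-9,0.2],"angular": [0,0,0.4],"hand": 0.8},
    {"xyz": [2.4,-10.8,0.2],"angular": [0,0,0.4],"hand": 0.8},
    {"xyz": [2.8,-12.6,0.2],"angular": [0,0,0.4],"hand": 0.8},
    {"xyz": [3.2,-14.4,0.2],"angular": [0,0,0.4],"hand": 0.8},
    {"xyz": [3.6,-16.2,0.2],"angular": [0,0,0.4],"hand": 0.8},
    {"xyz": [4,-18,0.2],"angular": [0,0,0.4],"hand": 0.8},
  ],
)

```text
t: 5.62
eef_pos: [0.4859, 0.0753, 0.2756]
tcp_rot: [[-0.073, 0.997, -0.0], [0.997, 0.073, 0.0], [0.0, -0.0, -1.0]]
wrist_force: [0.4, 0.1, -5.5]
grip_width: 0.0127
```

Call:
send_rows(
  motion=[
    {"xyz": [0.5,-1.8,0],"angular": [0,0,0],"hand": 0.8},
    {"xyz": [1,-3.6,0],"angular": [0,0,0],"hand": 0.8},
    {"xyz": [1.5,-5.3,0],"angular": [0,0,0],"hand": 0.8},
    {"xyz": [1.9,-6.8,0],"angular": [0,0,0],"hand": 0.8},
    {"xyz": [2.2,-8.1,0],"angular": [0,0,0],"hand": 0.8},
    {"xyz": [2.4,-9.1,0],"angular": [0,0,0],"hand": 0.8},
    {"xyz": [2.5,-9.8,0],"angular": [0,0,0],"hand": 0.8},
    {"xyz": [2.55,-10.2,0],"angular": [0,0,0],"hand": 0.8},
    {"xyz": [2.55,-10.3,0],"angular": [0,0,0],"hand": 0.8},
    {"xyz": [2.55,-10.3,0],"angular": [0,0,0],"hand": 0.8},
  ],
)

```text
t: 6.45
eef_pos: [0.5114, -0.0266, 0.2753]
tcp_rot: [[-0.073, 0.997, -0.0], [0.997, 0.073, 0.0], [0.0, -0.0, -1.0]]
wrist_force: [-0.8, 1.1, -6.7]
grip_width: 0.0124
```

```bash
python3 - <<'E'
from h import *
c=snap('top');s=snap('scene');st=get_state();print(st['eef_pos'],st['tcp_rot'],st['grip_width'],st['t'],st['wrist_force'])
a=cv2.resize(c['frame'][120:270,210:320],None,fx=3.6,fy=3.6)[:,:,::-1];b=cv2.resize(s['frame'][120:270,230:340],None,fx=3.6,fy=3.6)[:,:,::-1]
cv2.imwrite('pics/p2.png',np.hstack([a,b]))
E
```

```text
[ 0.51137816 -0.02628555  0.27533097] [[-7.31802362e-02  9.97318731e-01 -4.11704710e-05]
 [ 9.97318714e-01  7.31802427e-02  1.86847673e-04]
 [ 1.89359549e-04 -2.73865244e-05 -9.99999982e-01]] 0.012865393646393976 6.55 [ 0.34340091  0.07409832 -7.07572102]
```

View pics/p2.png

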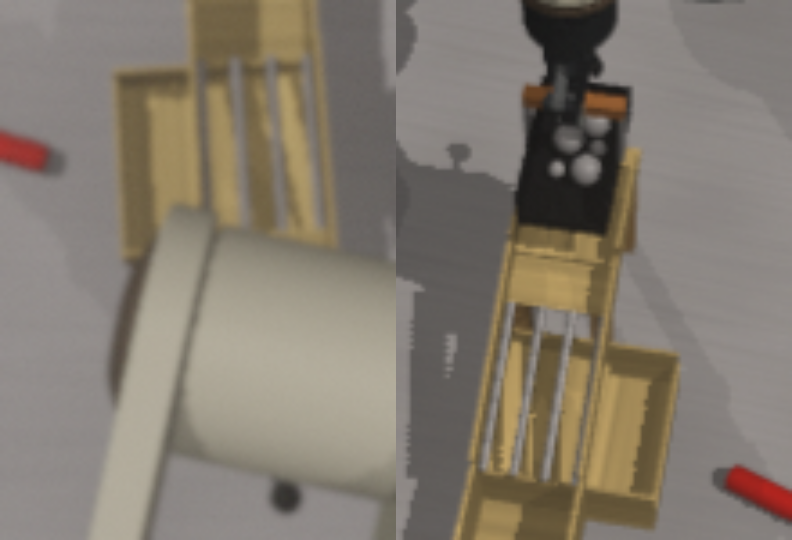

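All six balls are in the tub, which hangs level above the ledge. The knob is at (286,497) in the top panel, and the mouth corners are about (517,220) and (607,230) in the scene panel. I check these against the ledge before lowering.

```bash
python3 - <<'E'
from h import *
import pickle
d=pickle.load(open('c0.pkl','rb'));c,s=d['top'],d['scene']
L=np.array([.520,-.0255]);y=np.radians(4.2);R=np.array([[np.cos(y),-np.sin(y)],[np.sin(y),np.cos(y)]])
loc=lambda p:np.round((R.T@(p[:2]-L))*1000,1)
P=lambda x,yy,z:ray(s,230+(x-396+.5)/3.6-.5,120+(yy+.5)/3.6-.5,z)
print('knob',loc(ray(c,210+286.5/3.6-.5,120+497.5/3.6-.5,.24)),'want -88,0')
print('mouth bottom',loc(P(517,222,.203)),loc(P(605,232,.203)))
print('bar',loc(P(524,95,.294)),loc(P(630,105,.294)))
print('guides end top',loc(P(516,215,.18)),loc(P(638,150,.18)))
for x,yy,z in((130,62,.16),): pass
# scene-view ledge tail corners from initial picture & predicted
for lx,ly,z in((-70,50,.15),(-70,-50,.15),(332,50,.102),(332,-50,.102)):
    w=L+R@np.array([lx,ly])/1000; print(lx,ly,'scene',np.round(proj(s,[*w,z]),1),'top',np.round(proj(c,[*w,z]),1))
E
```

```text
knob [-88.4  -0.4] want -88,0
mouth bottom [ 66. -36.] [63.4 41.7]
bar [ -4.7 -39.4] [-9.2 51.1]
guides end top [ 44.9 -42.1] [-42.2  54.3]
-70 50 scene [296.8 159.4] top [268.4 249.6]
-70 -50 scene [267.6 155.4] top [306.4 247.5]
332 50 scene [275.7 275.7] top [260.9 104.7]
332 -50 scene [243.7 270.6] top [296.6 102.8]
```

Call:
send_rows(
  motion=[
    {"xyz": [0,0,-0.4],"angular": [0,0,0],"hand": 0.8},
    {"xyz": [0,0,-1.1],"angular": [0,0,0],"hand": 0.8},
    {"xyz": [0,0,-1.9],"angular": [0,0,0],"hand": 0.8},
    {"xyz": [0,0,-2.7],"angular": [0,0,0],"hand": 0.8},
    {"xyz": [0,0,-3.4],"angular": [0,0,0],"hand": 0.8},
    {"xyz": [0,0,-4],"angular": [0,0,0],"hand": 0.8},
    {"xyz": [0,0,-4.4],"angular": [0,0,0],"hand": 0.8},
    {"xyz": [0,0,-4.7],"angular": [0,0,0],"hand": 0.8},
    {"xyz": [0,0,-4.9],"angular": [0,0,0],"hand": 0.8},
    {"xyz": [0,0,-4.9],"angular": [0,0,0],"hand": 0.8},
  ],
)

```text
t: 7.38
eef_pos: [0.5114, -0.0268, 0.226]
tcp_rot: [[-0.073, 0.997, -0.0], [0.997, 0.073, 0.0], [0.0, -0.0, -1.0]]
wrist_force: [0.1, -0.3, -6.9]
grip_width: 0.013
```

Call:
send_rows(
  motion=[
    {"xyz": [0,0,-0.1],"angular": [0,0,0],"hand": 0.8},
    {"xyz": [0,0,-0.2],"angular": [0,0,0],"hand": 0.8},
    {"xyz": [0,0,-0.2],"angular": [0,0,0],"hand": 0.8},
    {"xyz": [0,0,-0.2],"angular": [0,0,0],"hand": 0.8},
  ],
)

```text
t: 7.72
eef_pos: [0.5115, -0.0268, 0.2244]
tcp_rot: [[-0.073, 0.997, 0.0], [0.997, 0.073, -0.0], [-0.0, 0.0, -1.0]]
wrist_force: [-0.1, -0.7, -6.3]
grip_width: 0.0127
```

Call:
send_rows(
  motion=[
    {"xyz": [0,0,-0.1],"angular": [0,0,0],"hand": 0.8},
    {"xyz": [0,0,-0.15],"angular": [0,0,0],"hand": 0.8},
    {"xyz": [0,0,-0.2],"angular": [0,0,0],"hand": 0.8},
    {"xyz": [0,0,-0.2],"angular": [0,0,0],"hand": 0.8},
  ],
)

```text
t: 8.05
eef_pos: [0.5117, -0.027, 0.2235]
tcp_rot: [[-0.073, 0.997, 0.001], [0.997, 0.073, -0.001], [-0.001, 0.001, -1.0]]
wrist_force: [-4.4, -1.0, 8.4]
grip_width: 0.0131
```

The tub is on the ledge, with an upward reaction of about 15 N. I release it and look.

Call:
send_rows(
  motion=[
    {"xyz": [0,0,0.1],"angular": [0,0,0],"hand": 2},
    {"xyz": [0,0,0.1],"angular": [0,0,0],"hand": 3},
    {"xyz": [0,0,0.1],"angular": [0,0,0],"hand": 4},
    {"xyz": [0,0,0.1],"angular": [0,0,0],"hand": 4.5},
    {"xyz": [0,0,0.6],"angular": [0,0,0],"hand": 4.5},
    {"xyz": [0,0,2],"angular": [0,0,0],"hand": 4.5},
    {"xyz": [0,0,5],"angular": [0,0,0],"hand": 4.5},
    {"xyz": [0,0,8],"angular": [0,0,0],"hand": 5},
    {"xyz": [-3,0,11],"angular": [0,0,7],"hand": 6},
    {"xyz": [-6,0,11],"angular": [0,0,14],"hand": 6},
  ],
)

```text
t: 8.88
eef_pos: [0.4521, -0.0269, 0.3371]
tcp_rot: [[-0.317, 0.948, 0.005], [0.948, 0.317, -0.001], [-0.003, 0.004, -1.0]]
wrist_force: [-1.1, -0.0, 1.8]
grip_width: 0.0602
```

Call:
send_rows(
  motion=[
    {"xyz": [-2,0,0],"angular": [0,0,7],"hand": 6},
    {"xyz": [-4,0,0],"angular": [0,0,14],"hand": 6},
    {"xyz": [-6,0,0],"angular": [0,0,21],"hand": 6},
    {"xyz": [-6,0,0],"angular": [0,0,28],"hand": 6},
    {"xyz": [-6,0,0],"angular": [0,0,35],"hand": 6},
    {"xyz": [-6,0,0],"angular": [0,0,42],"hand": 6},
    {"xyz": [-6,0,0],"angular": [0,0,49],"hand": 6},
    {"xyz": [-6,0,0],"angular": [0,0,56],"hand": 6},
    {"xyz": [-6,0,0],"angular": [0,0,63],"hand": 6},
    {"xyz": [-6,0,0],"angular": [0,0,70],"hand": 6},
  ],
)

```text
t: 9.72
eef_pos: [0.3914, -0.0268, 0.3327]
tcp_rot: [[-1.0, 0.026, 0.0], [0.026, 1.0, -0.0], [-0.0, -0.0, -1.0]]
wrist_force: [0.4, -0.7, -0.5]
grip_width: 0.0601
```

```bash
python3 - <<'E'
from h import *
import pickle
c=snap('top');s=snap('scene');st=get_state();print(st['eef_pos'],st['tcp_rot'],st['joints'],st['grip_width'],st['t'],st['wrist_force'])
a=cv2.resize(c['frame'][150:280,230:340],None,fx=4,fy=4,interpolation=2)[:,:,::-1];b=cv2.resize(s['frame'][130:230,240:310],None,fx=5.2,fy=5.2,interpolation=2)[:,:,::-1]
cv2.imwrite('pics/p3.png',np.hstack([a[:520,:430],b[:520]]))
E
```

```text
[ 0.39144312 -0.02678116  0.33263618] [[-9.99581266e-01  2.89341824e-02  3.24252219e-04]
 [ 2.89341226e-02  9.99581303e-01 -1.87563246e-04]
 [-3.29543445e-04 -1.78102754e-04 -9.99999930e-01]] [-2.65241061e-01 -2.51407448e-01  1.61861340e+00 -9.80212059e-05
  1.77402462e+00 -1.80711900e+00] 0.05987781606189424 9.8167 [ 0.10827734 -0.03556143 -0.58854555]
```

View pics/p3.png

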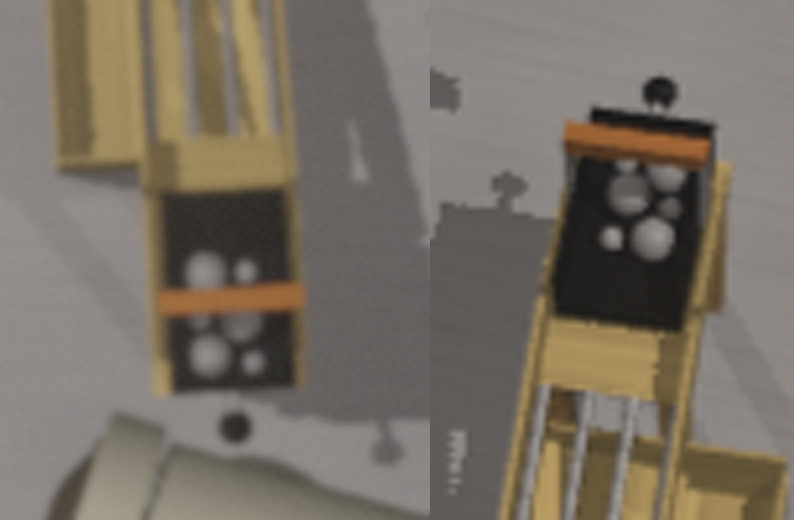

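The tub sits between the guides with all six balls in it, released. The knob is at (235,427) in the top panel and (660,92) in the scene panel. I work out the knob position and the tipping arc.

```bash
python3 - <<'E'
from h import *
import pickle
d=pickle.load(open('c0.pkl','rb'));c,s=d['top'],d['scene']
L=np.array([.520,-.0255]);y=np.radians(4.2);R=np.array([[np.cos(y),-np.sin(y)],[np.sin(y),np.cos(y)]])
for cc,u,v in((c,288.4,256.4),(s,283.8,147.3)):
    p=ray(cc,u,v,.186);print(p,R.T@(p[:2]-L)*1000)
k0=np.array([-146,36.])
for th in (5,10,15,20,25,30,35,40,45,48):
    t=np.radians(th);k=np.array([k0[0]*np.cos(t)+k0[1]*np.sin(t),-k0[0]*np.sin(t)+k0[1]*np.cos(t)])-k0
    print(th,'world dx,dy,dz cm',np.round(np.r_[R@[k[0],0],k[1]]/10,2))
E
```

```text
[ 0.431807   -0.03238886  0.186     ] [-88.46068395  -0.41126097]
[ 0.43348443 -0.02875153  0.186     ] [-86.52136237   3.09345076]
5 world dx,dy,dz cm [0.37 0.03 1.26]
10 world dx,dy,dz cm [0.84 0.06 2.48]
15 world dx,dy,dz cm [1.43 0.1  3.66]
20 world dx,dy,dz cm [2.11 0.15 4.78]
25 world dx,dy,dz cm [2.88 0.21 5.83]
30 world dx,dy,dz cm [3.75 0.28 6.82]
35 world dx,dy,dz cm [4.69 0.34 7.72]
40 world dx,dy,dz cm [5.71 0.42 8.54]
45 world dx,dy,dz cm [6.8  0.5  9.27]
48 world dx,dy,dz cm [7.49 0.55 9.66]
```

Call:
send_rows(
  motion=[
    {"xyz": [2,-0.3,-3],"angular": [0,0,3],"hand": 6},
    {"xyz": [4.05,-0.5,-6],"angular": [0,0,5.9],"hand": 6},
    {"xyz": [4.05,-0.5,-9],"angular": [0,0,5.9],"hand": 6},
    {"xyz": [4.05,-0.5,-12],"angular": [0,0,5.9],"hand": 6},
    {"xyz": [4.05,-0.5,-14.5],"angular": [0,0,5.9],"hand": 6},
    {"xyz": [4.05,-0.5,-16],"angular": [0,0,5.9],"hand": 6},
    {"xyz": [4.05,-0.5,-16.6],"angular": [0,0,5.9],"hand": 6},
    {"xyz": [4.05,-0.5,-16.6],"angular": [0,0,5.9],"hand": 5},
    {"xyz": [4.05,-0.5,-16.6],"angular": [0,0,5.9],"hand": 4},
    {"xyz": [4.05,-0.5,-16.6],"angular": [0,0,5.9],"hand": 3.2},
  ],
  force=25,
)

```text
t: 10.65
eef_pos: [0.4326, -0.0319, 0.1676]
tcp_rot: [[-0.998, -0.07, 0.002], [-0.07, 0.998, -0.001], [-0.002, -0.001, -1.0]]
wrist_force: [0.2, 0.1, 0.4]
grip_width: 0.0322
```

Call:
send_rows(
  motion=[
    {"xyz": [0,0,0],"angular": [0,0,0],"hand": 2.6},
    {"xyz": [0,0,0],"angular": [0,0,0],"hand": 2.2},
    {"xyz": [0,0,0],"angular": [0,0,0],"hand": 1.8},
    {"xyz": [0,0,0],"angular": [0,0,0],"hand": 1.6},
    {"xyz": [0,0,0],"angular": [0,0,0],"hand": 1.6},
    {"xyz": [0,0,0],"angular": [0,0,0],"hand": 1.6},
  ],
)

```text
t: 11.15
eef_pos: [0.4323, -0.0318, 0.1672]
tcp_rot: [[-0.997, -0.071, 0.001], [-0.071, 0.997, -0.0], [-0.001, -0.0, -1.0]]
wrist_force: [-1.0, 0.7, 7.7]
grip_width: 0.02
```

Call:
send_rows(
  motion=[
    {"xyz": [0.06,0,0.2],"angular": [0,0,0],"hand": 1.5},
    {"xyz": [0.18,0.01,0.6],"angular": [0,0,0],"hand": 1.5},
    {"xyz": [0.37,0.03,1.26],"angular": [0,0,0],"hand": 1.5},
    {"xyz": [0.6,0.04,1.87],"angular": [0,0,0],"hand": 1.5},
    {"xyz": [0.84,0.06,2.48],"angular": [0,0,0],"hand": 1.5},
    {"xyz": [0.96,0.07,2.72],"angular": [0,0,0],"hand": 1.5},
    {"xyz": [1.08,0.08,2.95],"angular": [0,0,0],"hand": 1.5},
    {"xyz": [1.08,0.08,2.95],"angular": [0,0,0],"hand": 1.5},
  ],
  force=40,
)

```text
t: 11.82
eef_pos: [0.4431, -0.031, 0.1962]
tcp_rot: [[-0.997, -0.071, 0.0], [-0.071, 0.997, -0.0], [-0.0, -0.0, -1.0]]
wrist_force: [-0.1, 0.2, -3.3]
grip_width: 0.0195
```

```bash
python3 - <<'E'
from h import *
s=snap('scene');st=get_state();print(st['eef_pos'],st['grip_width'],st['t'],st['wrist_force'])
b=cv2.resize(s['frame'][120:300,220:320],None,fx=3.2,fy=3.2,interpolation=2)[:,:,::-1]
c=snap('top');a=cv2.resize(c['frame'][130:270,230:330],None,fx=4,fy=4,interpolation=2)[:,:,::-1][:560]
o=np.zeros((576,730,3),np.uint8);o[:560,:400]=a;o[:,400:720]=b;cv2.imwrite('pics/p4.png',o)
E
```

```text
[ 0.44289839 -0.03100129  0.19583635] 0.01954111259965432 11.8667 [-0.29218415 -0.47006064 -2.55248868]
```

View pics/p4.png

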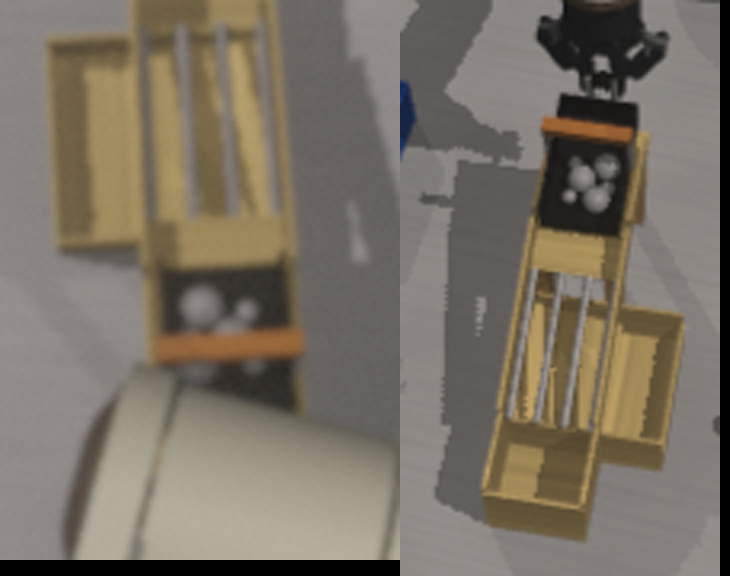

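Tipped about 12°, the knob is held and the balls have moved forward against the ramp. I carry on slowly along the arc.

Call:
send_rows(
  motion=[
    {"xyz": [0.1,0.01,0.21],"angular": [0,0,0],"hand": 1.5},
    {"xyz": [0.22,0.02,0.45],"angular": [0,0,0],"hand": 1.5},
    {"xyz": [0.35,0.02,0.71],"angular": [0,0,0],"hand": 1.5},
    {"xyz": [0.45,0.03,0.88],"angular": [0,0,0],"hand": 1.5},
    {"xyz": [0.55,0.04,1.05],"angular": [0,0,0],"hand": 1.5},
    {"xyz": [0.65,0.04,1.22],"angular": [0,0,0],"hand": 1.5},
    {"xyz": [0.75,0.05,1.38],"angular": [0,0,0],"hand": 1.5},
    {"xyz": [0.85,0.06,1.54],"angular": [0,0,0],"hand": 1.5},
    {"xyz": [0.94,0.06,1.69],"angular": [0,0,0],"hand": 1.5},
    {"xyz": [1.03,0.07,1.83],"angular": [0,0,0],"hand": 1.5},
  ],
)

```text
t: 12.75
eef_pos: [0.4532, -0.0303, 0.2142]
tcp_rot: [[-0.997, -0.071, 0.0], [-0.071, 0.997, -0.0], [-0.0, -0.0, -1.0]]
wrist_force: [-0.5, 0.2, -3.7]
grip_width: 0.0192
```

Call:
send_rows(
  motion=[
    {"xyz": [0.08,0.01,0.11],"angular": [0,0,0],"hand": 1.5},
    {"xyz": [0.16,0.01,0.22],"angular": [0,0,0],"hand": 1.5},
    {"xyz": [0.23,0.02,0.32],"angular": [0,0,0],"hand": 1.5},
    {"xyz": [0.31,0.02,0.43],"angular": [0,0,0],"hand": 1.5},
    {"xyz": [0.38,0.03,0.53],"angular": [0,0,0],"hand": 1.5},
    {"xyz": [0.46,0.04,0.64],"angular": [0,0,0],"hand": 1.5},
    {"xyz": [0.54,0.04,0.74],"angular": [0,0,0],"hand": 1.5},
    {"xyz": [0.61,0.05,0.84],"angular": [0,0,0],"hand": 1.5},
    {"xyz": [0.69,0.05,0.95],"angular": [0,0,0],"hand": 1.5},
    {"xyz": [0.77,0.06,1.05],"angular": [0,0,0],"hand": 1.5},
  ],
)

```text
t: 13.58
eef_pos: [0.4609, -0.0297, 0.2247]
tcp_rot: [[-0.997, -0.071, 0.0], [-0.071, 0.997, -0.0], [-0.0, -0.0, -1.0]]
wrist_force: [0.3, -0.2, -2.5]
grip_width: 0.0198
```

Call:
send_rows(
  motion=[
    {"xyz": [0.09,0.01,0.1],"angular": [0,0,0],"hand": 1.5},
    {"xyz": [0.17,0.01,0.2],"angular": [0,0,0],"hand": 1.5},
    {"xyz": [0.26,0.02,0.3],"angular": [0,0,0],"hand": 1.5},
    {"xyz": [0.34,0.03,0.4],"angular": [0,0,0],"hand": 1.5},
    {"xyz": [0.43,0.03,0.5],"angular": [0,0,0],"hand": 1.5},
    {"xyz": [0.52,0.04,0.6],"angular": [0,0,0],"hand": 1.5},
    {"xyz": [0.61,0.05,0.7],"angular": [0,0,0],"hand": 1.5},
    {"xyz": [0.69,0.06,0.8],"angular": [0,0,0],"hand": 1.5},
    {"xyz": [0.78,0.06,0.9],"angular": [0,0,0],"hand": 1.5},
    {"xyz": [0.87,0.07,0.99],"angular": [0,0,0],"hand": 1.5},
  ],
)

```text
t: 14.42
eef_pos: [0.4696, -0.029, 0.2346]
tcp_rot: [[-0.997, -0.071, 0.0], [-0.071, 0.997, -0.0], [-0.0, -0.0, -1.0]]
wrist_force: [0.5, 0.3, -3.0]
grip_width: 0.0199
```

Call:
send_rows(
  motion=[
    {"xyz": [0.09,0.01,0.09],"angular": [0,0,0],"hand": 1.5},
    {"xyz": [0.19,0.01,0.18],"angular": [0,0,0],"hand": 1.5},
    {"xyz": [0.28,0.02,0.27],"angular": [0,0,0],"hand": 1.5},
    {"xyz": [0.37,0.03,0.36],"angular": [0,0,0],"hand": 1.5},
    {"xyz": [0.47,0.03,0.46],"angular": [0,0,0],"hand": 1.5},
    {"xyz": [0.56,0.04,0.55],"angular": [0,0,0],"hand": 1.5},
    {"xyz": [0.65,0.04,0.64],"angular": [0,0,0],"hand": 1.5},
    {"xyz": [0.75,0.05,0.72],"angular": [0,0,0],"hand": 1.5},
    {"xyz": [0.84,0.06,0.81],"angular": [0,0,0],"hand": 1.5},
    {"xyz": [0.94,0.06,0.9],"angular": [0,0,0],"hand": 1.5},
  ],
)

```text
t: 15.25
eef_pos: [0.479, -0.0284, 0.2435]
tcp_rot: [[-0.997, -0.071, -0.0], [-0.071, 0.997, -0.0], [0.0, -0.0, -1.0]]
wrist_force: [-0.7, 0.5, -2.8]
grip_width: 0.0195
```

```bash
python3 - <<'E'
from h import *
s=snap('scene');st=get_state();print(st['eef_pos'],st['grip_width'],st['t'],st['wrist_force'])
b=cv2.resize(s['frame'][120:300,220:320],None,fx=3.2,fy=3.2,interpolation=2)[:,:,::-1]
c=snap('top');a=cv2.resize(c['frame'][90:270,230:330],None,fx=3.2,fy=3.2,interpolation=2)[:,:,::-1]
cv2.imwrite('pics/p5.png',np.hstack([a,b]))
E
```

```text
[ 0.47911798 -0.02838617  0.24368836] 0.01938139067887449 15.3 [ 0.43956666  0.41784656 -2.61944547]
```

View pics/p5.png

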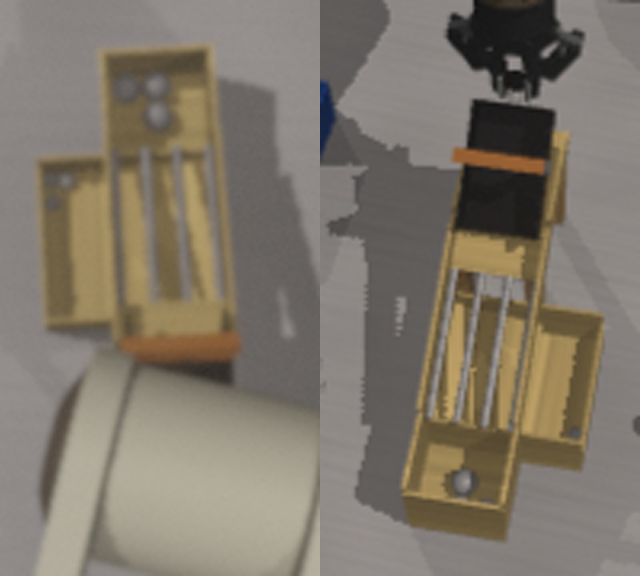

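All six balls have sorted themselves at 35°. The top panel shows three large ones in the end tray, at (127,88), (157,85) and (158,116), and three small ones in the side tray, at (63,172), (67,182) and (53,203). The tub is empty, so I lower it back along the arc.

Call:
send_rows(
  motion=[
    {"xyz": [-0.45,-0.03,-0.42],"angular": [0,0,0],"hand": 1.5},
    {"xyz": [-0.94,-0.06,-0.9],"angular": [0,0,0],"hand": 1.5},
    {"xyz": [-1.39,-0.1,-1.38],"angular": [0,0,0],"hand": 1.5},
    {"xyz": [-1.81,-0.13,-1.89],"angular": [0,0,0],"hand": 1.5},
    {"xyz": [-2.2,-0.16,-2.4],"angular": [0,0,0],"hand": 1.5},
    {"xyz": [-2.58,-0.19,-2.94],"angular": [0,0,0],"hand": 1.5},
    {"xyz": [-2.93,-0.21,-3.49],"angular": [0,0,0],"hand": 1.5},
    {"xyz": [-3.26,-0.24,-4.06],"angular": [0,0,0],"hand": 1.5},
    {"xyz": [-3.56,-0.26,-4.64],"angular": [0,0,0],"hand": 1.5},
    {"xyz": [-3.85,-0.28,-5.24],"angular": [0,0,0],"hand": 1.5},
  ],
)

```text
t: 16.18
eef_pos: [0.44, -0.0312, 0.1905]
tcp_rot: [[-0.997, -0.071, 0.0], [-0.071, 0.997, -0.0], [-0.0, -0.0, -1.0]]
wrist_force: [0.7, 0.7, -0.8]
grip_width: 0.0192
```

Call:
send_rows(
  motion=[
    {"xyz": [-0.25,-0.02,-0.6],"angular": [0,0,0],"hand": 1.5},
    {"xyz": [-0.47,-0.03,-1.22],"angular": [0,0,0],"hand": 1.5},
    {"xyz": [-0.62,-0.04,-1.7],"angular": [0,0,0],"hand": 1.5},
    {"xyz": [-0.74,-0.05,-2.1],"angular": [0,0,0],"hand": 1.5},
    {"xyz": [-0.8,-0.06,-2.3],"angular": [0,0,0],"hand": 1.5},
    {"xyz": [-0.84,-0.06,-2.42],"angular": [0,0,0],"hand": 1.5},
    {"xyz": [-0.84,-0.06,-2.46],"angular": [0,0,0],"hand": 1.5},
    {"xyz": [-0.84,-0.06,-2.46],"angular": [0,0,0],"hand": 1.5},
  ],
)

```text
t: 16.85
eef_pos: [0.4325, -0.0318, 0.1678]
tcp_rot: [[-0.997, -0.071, 0.002], [-0.071, 0.997, -0.0], [-0.002, -0.001, -1.0]]
wrist_force: [-5.0, 2.8, 19.3]
grip_width: 0.0193
```

Call:
send_rows(
  motion=[
    {"xyz": [0,0,0.06],"angular": [0,0,0],"hand": 1.6},
    {"xyz": [0,0,0.06],"angular": [0,0,0],"hand": 2.2},
    {"xyz": [0,0,0.06],"angular": [0,0,0],"hand": 3},
    {"xyz": [0,0,0.06],"angular": [0,0,0],"hand": 4.5},
    {"xyz": [0,0,0.06],"angular": [0,0,0],"hand": 5},
    {"xyz": [0,0,0.6],"angular": [0,0,0],"hand": 5},
    {"xyz": [0,0,2.5],"angular": [0,0,0],"hand": 5},
    {"xyz": [-1.5,0,6],"angular": [0,0,0],"hand": 5},
    {"xyz": [-4,0,9],"angular": [0,0,0],"hand": 5},
    {"xyz": [-7,0,12],"angular": [0,0,0],"hand": 5},
  ],
)

```text
t: 17.68
eef_pos: [0.3618, -0.0316, 0.2873]
tcp_rot: [[-0.997, -0.071, -0.001], [-0.071, 0.997, 0.0], [0.001, 0.0, -1.0]]
wrist_force: [0.2, 0.1, 0.6]
grip_width: 0.0499
```

Call:
send_rows(
  motion=[
    {"xyz": [-1,-3,2],"angular": [0,0,0],"hand": 5},
    {"xyz": [-2,-6,3],"angular": [0,0,0],"hand": 5},
    {"xyz": [-2,-9,3],"angular": [0,0,0],"hand": 5},
    {"xyz": [-2,-12,3],"angular": [0,0,0],"hand": 5},
    {"xyz": [-2,-12,3],"angular": [0,0,0],"hand": 5},
  ],
)

```text
t: 18.1
eef_pos: [0.3421, -0.1555, 0.316]
tcp_rot: [[-0.998, -0.068, -0.0], [-0.068, 0.998, -0.001], [0.001, -0.001, -1.0]]
wrist_force: [0.5, -0.2, -1.0]
grip_width: 0.0502
```

```bash
python3 - <<'E'
from h import *
s=snap('scene','s9');st=get_state();print(st['eef_pos'],st['grip_width'],st['t'],st['wrist_force'])
b=cv2.resize(s['frame'][120:300,220:320],None,fx=3.2,fy=3.2,interpolation=2)[:,:,::-1]
c=snap('top','t9');a=cv2.resize(c['frame'][90:270,230:330],None,fx=3.2,fy=3.2,interpolation=2)[:,:,::-1]
cv2.imwrite('pics/p6.png',np.hstack([a,b]))
E
```

```text
[ 0.34213063 -0.15370262  0.31595899] 0.050304841240216 18.15 [0.0807696  0.03924607 0.96620266]
```

View pics/p6.png

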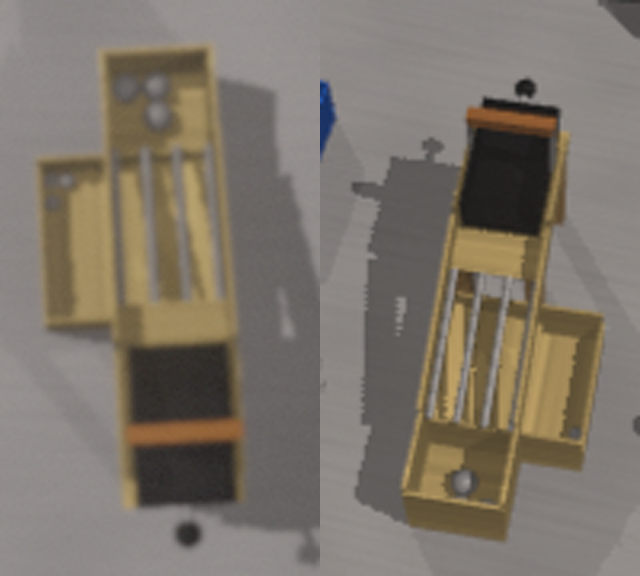

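The knob is at top pixel (288.4, 256.2), against (288.4, 256.4) after the first placing, so the tub is back as it stood. All the balls are in their trays and the gripper is clear.

```bash
python3 -c "
from rig import hand_in;print(hand_in())"
```

```text
the job is handed in; nothing more can be done
None
```

I handed the job in at about 18 s of the 64 s allowed; the hand-in gives no verdict, so I don't have a judged result.

**What I did:** I carried the tub by its bar to the ledge, set it down between the guides with all six balls in it, and let go. I then took it by the knob and tipped it to about 35°, by which point every ball had run out. That was short of the suggested 40 to 45°, so I went no further. I lowered the tub back along the same arc, released it and moved the gripper clear.

**Last checks:**
- **Balls:** the last top view showed three large balls in the end tray and three small ones in the side tray.
- **Tub:** the knob was back at the same pixel, within 0.2 px, as after the first placing. That puts the tub about 0.5 mm from the ledge's middle along and across, by the top camera.
- **Contact:** the gripper was open and clear of the tub, and the wrist force was about 1 N or less.

**What disagreed:** the scene camera put the tub about 3 mm further to +y than the top camera. The grader's guide showed a similar shift in that view, so I trusted the top camera. Setting the tub back down pressed on the ledge with about 19 N for a moment, and I eased that before opening.

I did not measure the bystanders again at the end. I saw no contact with them.

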